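Clear the batch tally rack with one run of the fingertip

TASK

The batch is finished, so clear the tally: run a fingertip lightly along the tops of the five standing wooden flags of the tally rack, beginning at the end with the turned knob, so that they tip over one after another and all five lie down against their rests. Do not grip or lift anything, do not shove the rack along the bench, and leave the tin, the bottle and the pen blank where they are.

Things in the scene. Friction and masses are not known exactly. Their poses are not given: they have to be found in the camera images.
- tally_rack: Loose tally rack, about 0.9 kg: dark wooden base 64 x 310 x 12 mm (x, y, z) lying on the bench, five light wooden flags in a row along its y axis, a turned knob (22 mm across, top 40 mm above the bench) at its -y end. Origin: centre of the underside. Hinge pins run along x, 18 mm above the bench, at y = -108, -54, 0, 54, 108 mm (flag_1 to flag_5), between metal cheeks 34 mm high.
- row_start (a point): Middle of the top edge of flag_1 (knob end) when exactly upright, 78 mm above the bench; moves with the rack, not with the flag. A flag is a plate 36 mm wide across the row, 4 mm thick, 60 mm long from its pin. A flag lying down has its top edge 62 mm above the bench, so a fingertip whose lowest point runs 69 mm above the bench tips the standing flags and passes clear over those lying.
- row_end (a point): The same point for the last flag (flag_5, at the end away from the knob).
- flag_1 (a joint): Hinge angle of the first (knob end) flag in rad: 0 upright, negative leaning back toward the knob end (stop at -0.12), growing as it tips toward the rack's +y end, 0.80 lying on its rest. Turns very easily (under 0.5 N at the top), stays put while it stands, and falls onto its rest by itself once tipped past about 0.35.
- flag_2 (a joint): Hinge angle of the second flag in rad: 0 upright, negative leaning back toward the knob end (stop at -0.12), growing as it tips toward the rack's +y end, 0.80 lying on its rest. Turns very easily (under 0.5 N at the top), stays put while it stands, and falls onto its rest by itself once tipped past about 0.35.
- flag_3 (a joint): Hinge angle of the third flag in rad: 0 upright, negative leaning back toward the knob end (stop at -0.12), growing as it tips toward the rack's +y end, 0.80 lying on its rest. Turns very easily (under 0.5 N at the top), stays put while it stands, and falls onto its rest by itself once tipped past about 0.35.
- flag_4 (a joint): Hinge angle of the fourth flag in rad: 0 upright, negative leaning back toward the knob end (stop at -0.12), growing as it tips toward the rack's +y end, 0.80 lying on its rest. Turns very easily (under 0.5 N at the top), stays put while it stands, and falls onto its rest by itself once tipped past about 0.35.
- flag_5 (a joint): Hinge angle of the fifth flag in rad: 0 upright, negative leaning back toward the knob end (stop at -0.12), growing as it tips toward the rack's +y end, 0.80 lying on its rest. Turns very easily (under 0.5 N at the top), stays put while it stands, and falls onto its rest by itself once tipped past about 0.35.
- wax_tin: Bystander: loose round tin, 78 mm across, 31 mm high, red lid, standing beside the rack on its -x side. Origin: centre of its underside.
- glue_bottle: Bystander: loose small white bottle with a red cap, 32 mm across, 91 mm high, standing beside the rack on its -x side. Origin: centre of its underside.
- pen_blank: Bystander: loose square hardwood stick, 19 x 136 x 19 mm, lying beside the rack on its +x side. Origin: centre of its underside, length along its y.

How it is judged:
By the outcome, as a careful person would: the job done as asked, in the order asked, and still so for the second after the job is handed in, with the robot touching nothing.
It also fails if it takes over 38 s, if anything falls off the work surface, if the arm or the gripper's body presses on something with over 40 N, if the wrist force passes 120 N, or if a joint passes its speed limit or range.

ROBOT

A 6-joint arm with a two-finger parallel gripper is mounted at the origin on a cart in front of the work surface, level with it; the furniture and walls round the work are solid. World frame = base frame: x ahead of the robot, y to its left, z up, the work surface at z = 0. Lengths are in m, angles in rad, forces in N, time in s.
With the tool pointing down it reaches from about 0.325 to 0.9 m from the base axis. Payload 6.1 kg.
Tool frame: the origin (TCP) lies midway between the tips of the shut fingers; the grasp point (between the pads) lies 19 mm behind it; z points along the fingers, y is the line along which they close (so a half turn about z gives the same grasp; the last joint's range is limited). The gripper opens to 85 mm and grips with 20 to 120 N. Pads are 22 mm wide; open, the fingers measure 114 mm over their backs; the gripper's body (76 mm by 85 mm) begins 54 mm behind the grasp point. The pads swing forward as they close: fully open they stand 13 mm farther back than shut.
Start: joints at [1.219, 0.22, 1.526, -0, 1.395, -0.126], TCP at [0.14, 0.609, 0.209] pointing down, gripper open.
Joint ranges: [-2.98, 2.98], [-0.91, 2.08], [0.09, 2.57], [-1.24, 4.39], [0.2, 2.65], [-2.68, 2.68]. Speed limits (rad/s): [2.57, 2.57, 3.01, 3.14, 3.14, 3.14].

INTERFACE

Orientations are given as [roll, pitch, yaw] about the fixed x, y, z axes, in that order (R = Rz(yaw) Ry(pitch) Rx(roll)).
In Python, from plant import movep, move_l, set_joints, gripper_to, hold, inverse_kinematics, observe, get_image, get_calibration, Unreachable, job_done gives the robot as it stands. Calls block until the motion is done:
- movep(position, orientation): joint-space move of the TCP to a pose.
- move_l(position, feed=0.15, rotation=None, max_force=None): straight line of the TCP; rotation=None keeps the orientation; feed is the mean speed in m/s. With max_force (N) it stops when the force on the tool has changed by that much, and returns True; else False.
- set_joints(angles): joint-space move.
- gripper_to(opening, f_grip=None): finger opening in m; f_grip is the grip in N (None keeps the last); returns when the fingers have stopped.
- hold(seconds).
- inverse_kinematics(position, orientation): joint angles nearest the present ones, or None.
- observe(): the state.
- get_image(name): name is "scene" or "top" or "wrist"; returns (picture, depth): 400x640x3 uint8, red, green, blue; 400x640 float32, m along the optical axis (not along the pixel's ray), 0 where there is no reading.
- get_calibration(name): a dict with "intrinsics" (3x3 intrinsics, pixels), "world_from_camera" (4x4, takes a point from camera to world coordinates). Camera axes: x right, y down, z forward; pixel columns grow to the right and rows downward; lengths in m; the calibration is good to about 2 mm. A picture is of the moment at which its call begins: read the wrist's pose just before it. get_calibration takes no time and is no camera call; for the wrist camera it gives the pose at the moment of the call.
A pose or a line that the arm cannot do raises Unreachable and nothing moves.
- job_done(): hands the job in; it is judged then, once.
The state is a dict: "time_s": time; "q": joint angles; "joint_velocities": joint speeds; "joint_torque": joint torques, N m; "eef_pos": TCP position; "tcp_rot": TCP orientation; "ft_force": force on the tool from outside, world axes, zero at the start; "torque": the same for the moment, N m; "opening": finger opening in m; "grasp_force": force on a finger pad.
Only numpy, scipy, OpenCV 4.12 (cv2) and the standard library are available. Lean on these libraries where they do the work, as an engineer would, in place of code of your own. Each camera call takes 0.05 s, during which the arm holds its last target. There are 200 camera calls.

## Working session

There is one attempt and no reset: what is moved stays moved. The work goes in short steps, each a Python script; the robot and the scene stay as the last script left them, time stands still between calls to the robot, and variables do not carry over. Pictures are saved under pics/ and viewed, at most 10 in all, crops included, and the job is handed in when it is done.

```bash
mkdir -p pics; python3 - <<'E'
from plant import *
import cv2,numpy as np
for n in("top","scene"):
    p,d=get_image(n);c=get_calibration(n)
    cv2.imwrite(f"pics/{n}.png",p[:,:,::-1]);np.savez(f"{n}.npz",p=p,d=d,K=c["intrinsics"],T=c["world_from_camera"])
s=observe();print(s["time_s"],s["eef_pos"],s["tcp_rot"],s["opening"])
E
```

```text
0.1 [0.13975318 0.60858152 0.20760621] [-3.13985755e+00 -2.03714358e-04  2.91576586e+00] 0.08569190442602145
```

View pics/top.png

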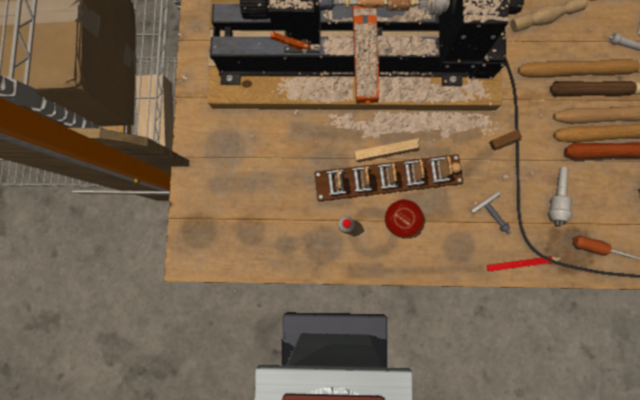

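View pics/scene.png

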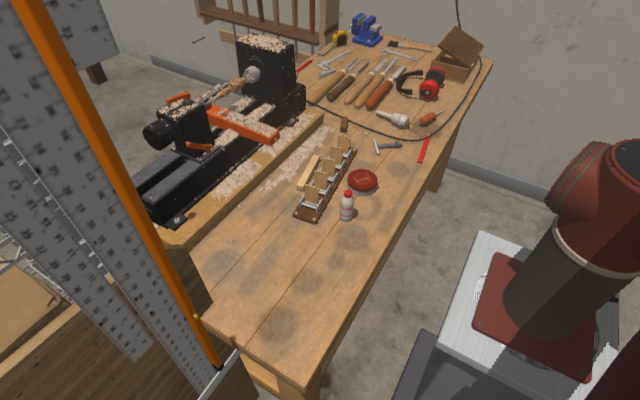

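The top view shows the rack from about (317,185) to (463,168). The knob is at the right, (455,165), the tin at (405,218), the bottle at (347,225) and the pen blank at (388,150). The scene view agrees, with the flags standing. Next I'll locate them metrically and enlarge the crop.

```bash
cat > h.py <<'E'
import numpy as np
def cloud(d,K,T):
    v,u=np.mgrid[:d.shape[0],:d.shape[1]]
    P=np.stack([(u-K[0,2])/K[0,0]*d,(v-K[1,2])/K[1,1]*d,d],-1)
    return P@T[:3,:3].T+T[:3,3]
E
python3 - <<'E'
import numpy as np,cv2
from h import cloud
f=np.load("top.npz");W=cloud(f["d"],f["K"],f["T"])
for u,v in[(320,185),(455,162),(405,218),(347,224),(388,150),(360,110),(240,240)]:print(u,v,W[v,u].round(3))
c=f["p"][120:250,300:480,::-1];cv2.imwrite("pics/c.png",cv2.resize(c,None,fx=4.4,fy=4.4,interpolation=2))
# high points
sub=W[145:205,310:470].reshape(-1,3);h=sub[(sub[:,2]>.055)&(sub[:,2]<.1)];print(len(h));print(h[np.argsort(h[:,1])].round(3)[::max(1,len(h)//40)])
print(f["T"].round(3),f["K"].round(1))
E
```

```text
320 185 [0.527 0.032 0.011]
455 162 [ 0.579 -0.253  0.012]
405 218 [ 0.458 -0.144  0.029]
347 224 [ 0.441 -0.024  0.092]
388 150 [ 0.602 -0.111  0.018]
360 110 [ 0.696 -0.052 -0.003]
240 240 [ 0.409  0.2   -0.001]
388
[[ 0.548 -0.227  0.077]
 [ 0.543 -0.225  0.059]
 [ 0.572 -0.224  0.074]
 [ 0.574 -0.223  0.077]
 [ 0.547 -0.222  0.07 ]
 [ 0.547 -0.222  0.057]
 [ 0.557 -0.221  0.067]
 [ 0.566 -0.221  0.077]
 [ 0.577 -0.22   0.072]
 [ 0.555 -0.22   0.057]
 [ 0.577 -0.219  0.07 ]
 [ 0.574 -0.218  0.056]
 [ 0.543 -0.172  0.078]
 [ 0.551 -0.17   0.077]
 [ 0.561 -0.168  0.076]
 [ 0.537 -0.168  0.066]
 [ 0.55  -0.167  0.071]
 [ 0.55  -0.167  0.062]
 [ 0.559 -0.166  0.067]
 [ 0.556 -0.166  0.069]
 [ 0.56  -0.165  0.062]
 [ 0.559 -0.164  0.055]
 [ 0.537 -0.118  0.073]
 [ 0.545 -0.116  0.075]
 [ 0.538 -0.115  0.078]
 [ 0.553 -0.114  0.076]
 [ 0.546 -0.113  0.078]
 [ 0.544 -0.113  0.067]
 [ 0.538 -0.112  0.058]
 [ 0.545 -0.111  0.063]
 [ 0.554 -0.11   0.057]
 [ 0.525 -0.063  0.073]
 [ 0.542 -0.062  0.078]
 [ 0.53  -0.061  0.076]
 [ 0.54  -0.06   0.077]
 [ 0.533 -0.059  0.069]
 [ 0.546 -0.059  0.077]
 [ 0.548 -0.057  0.067]
 [ 0.514 -0.008  0.075]
 [ 0.513 -0.006  0.064]
 [ 0.529 -0.006  0.078]
 [ 0.526 -0.004  0.063]
 [ 0.542 -0.004  0.073]
 [ 0.547 -0.002  0.077]]
[[ 0.015 -0.992  0.126  0.394]
 [-1.    -0.012  0.024 -0.003]
 [-0.022 -0.126 -0.992  0.919]
 [ 0.     0.     0.     1.   ]] [[434.2   0.  326. ]
 [  0.  434.2 193.3]
 [  0.    0.    1. ]]
```

View pics/c.png

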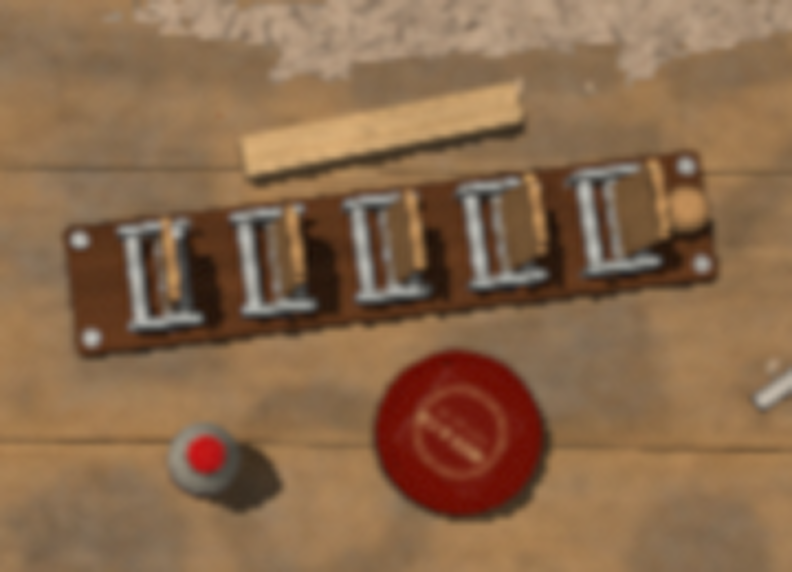

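The crop shows five flags standing, near-upright or leaning slightly, with the knob at the right (688,208) and the bystanders clear of the row. I'll fit the row line, close the gripper, move above the start and look from close by.

```bash
python3 - <<'E'
import numpy as np,cv2
from h import cloud
from plant import *
f=np.load("top.npz");W=cloud(f["d"],f["K"],f["T"])
s=W[145:205,310:470].reshape(-1,3);h=s[(s[:,2]>.055)&(s[:,2]<.1)]
h=h[np.argsort(h[:,1])];g=np.split(h,np.where(np.diff(h[:,1])>.02)[0]+1)
c=np.array([np.r_[(a[:,0].min()+a[:,0].max())/2,np.median(a[a[:,2]>.072][:,1])] for a in g]);print(c.round(4))
k=np.polyfit(c[:,1],c[:,0],1);psi=-np.arctan(k[0]);print(k,psi)
L=W[(W[...,0]>.3)&(W[...,0]<.75)&(abs(W[...,1])<.6)&(W[...,2]>.1)];print(len(L),L.min(0) if len(L) else 0,L.max(0) if len(L) else 0)
r=np.array([-np.sin(psi),np.cos(psi)]);st=np.array([np.polyval(k,c[0,1]),c[0,1]])
p=np.r_[st-.05*r,.2]
for y in psi+np.array([0,np.pi/2,np.pi,-np.pi/2]):
    print(y,inverse_kinematics(p,[np.pi,0,y]))
E
```

```text
[[ 0.5602 -0.2229]
 [ 0.5527 -0.1682]
 [ 0.5455 -0.1135]
 [ 0.5382 -0.0606]
 [ 0.5306 -0.0057]]
[-0.13609524  0.52988091] 0.135264208688967
16577 [ 0.3940086  -0.32132955  0.10000095] [0.74998293 0.59990585 0.91898003]
0.135264208688967 [-5.73264542e-01  2.35668309e-01  1.52480172e+00 -4.44089210e-16
  1.38112262e+00  8.62267576e-01]
1.7060605354838636 [-0.57326454  0.23566831  1.52480172  0.          1.38112262 -0.70852875]
3.27685686227876 [-0.57326454  0.23566831  1.52480172  0.          1.38112262 -2.27932508]
-1.4355321181059295 [-5.73264542e-01  2.35668309e-01  1.52480172e+00 -4.44089210e-16
  1.38112262e+00  2.43306390e+00]
```

```bash
python3 - <<'E'
import numpy as np,cv2
from plant import *
psi=.1353;R=[np.pi,0,psi+np.pi/2];r=np.array([-np.sin(psi),np.cos(psi)]);st=np.array([.5602,-.2229])
gripper_to(0.0)
movep([.45,.2,.25],R)
movep(np.r_[st-.05*r,.2],R)
c=get_calibration("wrist");p,d=get_image("wrist");cv2.imwrite("pics/w.png",p[:,:,::-1]);np.savez("w.npz",p=p,d=d,K=c["intrinsics"],T=c["world_from_camera"])
s=observe();print(s["time_s"],s["eef_pos"],s["tcp_rot"],s["opening"],s["ft_force"])
from h import cloud
W=cloud(d,c["intrinsics"],c["world_from_camera"]);h=W[(W[...,2]>.055)&(W[...,2]<.085)&(abs(W[...,0]-.545)<.06)&(W[...,1]>-.25)&(W[...,1]<.03)]
h=h[np.argsort(h[:,1])]
for a in np.split(h,np.where(np.diff(h[:,1])>.015)[0]+1):
    if len(a)>20:
        t=a[a[:,2]>a[:,2].max()-.006];print(len(a),t.min(0).round(4),t.max(0).round(4))
E
```

```text
4.5667 [ 0.56747799 -0.27116272  0.20039999] [3.14106842e+00 7.33454352e-05 1.70782526e+00] 0.0003616589259035249 [-0.37175253  0.06836962 -0.0828667 ]
321 [ 0.543  -0.2285  0.0739] [ 0.578  -0.221   0.0798]
241 [ 0.5356 -0.1741  0.074 ] [ 0.5712 -0.1664  0.0796]
82 [ 0.5292 -0.1196  0.0567] [ 0.5636 -0.1143  0.0626]
```

View pics/w.png

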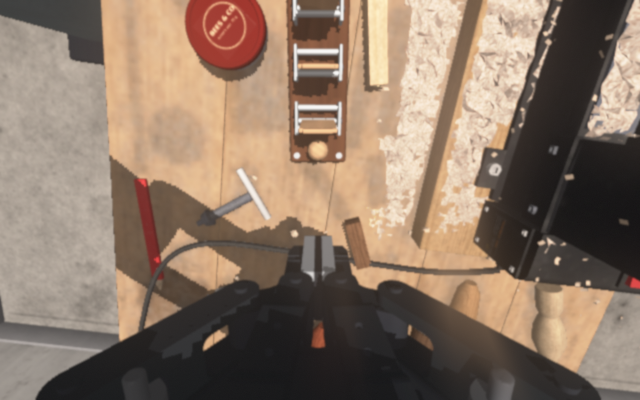

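The wrist view shows flag 1 at (320,125), just past the knob at (318,150). The row is in line with the shut fingers at (317,255), and the wrist cloud agrees with the top-view fit to within 1–2 mm. I'll descend and sweep.

```bash
python3 - <<'E'
import numpy as np,cv2
from plant import *
psi=.1353;r=np.array([-np.sin(psi),np.cos(psi)]);st=np.array([.5602,-.2235])
P=lambda s,z:np.r_[st+s*r,z]
move_l(P(-.05,.09),feed=.1);move_l(P(-.05,.0695),feed=.04)
z=observe()["eef_pos"][2];cz=.0695+(.0695-z);print(z)
hit=False
for s in np.array([.046,.1,.154,.208,.295]):
    hit=move_l(P(s,cz),feed=.06,max_force=6)
    o=observe();print(s,hit,o["time_s"],o["eef_pos"].round(4) if hasattr(o["eef_pos"],'round') else o["eef_pos"],np.round(o["ft_force"],2))
    if hit:break
if not hit:
    move_l(P(.295,.2),feed=.12)
p,d=get_image("top");cv2.imwrite("pics/t2.png",cv2.resize(p[120:250,300:480,::-1],None,fx=4.4,fy=4.4,interpolation=2))
f=np.load("top.npz");from h import cloud
W=cloud(d,f["K"],f["T"]);s=W[145:205,310:470].reshape(-1,3);h=s[(s[:,2]>.05)&(s[:,2]<.1)&(abs(s[:,0]-.545)<.05)];h=h[np.argsort(h[:,1])]
for a in np.split(h,np.where(np.diff(h[:,1])>.015)[0]+1): print(len(a),a.min(0).round(3),a.max(0).round(3))
print(observe()["time_s"])
E
```

```text
0.06931331812333864
0.046 False 8.225 [ 0.5541 -0.1782  0.0697] [-0.37 -0.54  0.75]
0.1 False 9.275 [ 0.5469 -0.1247  0.0698] [ 0.18 -0.21  0.26]
0.154 False 10.325 [ 0.5395 -0.0711  0.0697] [ 0.44  0.1  -0.  ]
0.208 False 11.375 [ 0.5323 -0.0176  0.0697] [-0.32  0.1   0.24]
0.295 False 12.975 [0.5205 0.0685 0.0697] [-0.03 -0.01 -0.48]
121 [ 0.543 -0.227  0.05 ] [ 0.578 -0.217  0.079]
105 [ 0.535 -0.172  0.05 ] [ 0.57  -0.163  0.08 ]
88 [ 0.528 -0.118  0.05 ] [ 0.563 -0.109  0.079]
73 [ 0.521 -0.065  0.05 ] [ 0.555 -0.056  0.078]
49 [ 0.513 -0.008  0.053] [ 0.548 -0.002  0.079]
14.2583
```

View pics/t2.png

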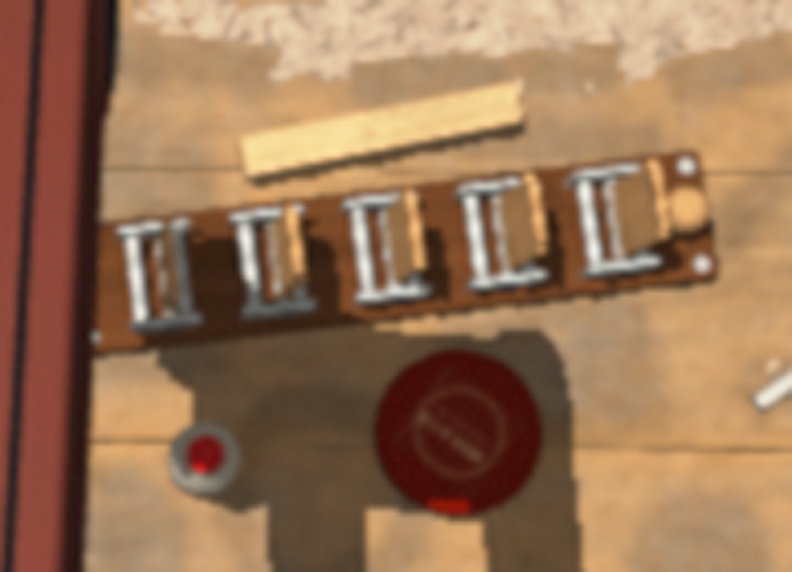

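The flags still stand in the same poses and no contact was felt, so the fingertip passed above them. I'll check where the real fingertip is relative to the TCP from the saved wrist depth.

```bash
python3 - <<'E'
import numpy as np,cv2
from h import cloud
f=np.load("w.npz");d=f["d"];W=cloud(d,f["K"],f["T"])
tcp=np.array([.56748,-.27116,.2004])
for v in range(226,300,6): print(v,[(d[v,u].round(3),*(W[v,u]-tcp).round(3)) for u in(308,326)])
print(f["T"].round(3))
a=f["p"][200:300,240:400,::-1];cv2.imwrite("pics/wf.png",cv2.resize(a,None,fx=4,fy=4))
E
```

```text
226 [(np.float32(0.393), np.float64(-0.001), np.float64(-0.08), np.float64(-0.199)), (np.float32(0.394), np.float64(0.021), np.float64(-0.077), np.float64(-0.2))]
232 [(np.float32(0.396), np.float64(-0.0), np.float64(-0.088), np.float64(-0.2)), (np.float32(0.395), np.float64(0.022), np.float64(-0.085), np.float64(-0.199))]
238 [(np.float32(0.148), np.float64(-0.006), np.float64(0.009), np.float64(0.03)), (np.float32(0.146), np.float64(0.003), np.float64(0.011), np.float64(0.032))]
244 [(np.float32(0.141), np.float64(-0.006), np.float64(0.009), np.float64(0.037)), (np.float32(0.141), np.float64(0.003), np.float64(0.01), np.float64(0.037))]
250 [(np.float32(0.136), np.float64(-0.005), np.float64(0.009), np.float64(0.043)), (np.float32(0.135), np.float64(0.002), np.float64(0.01), np.float64(0.044))]
256 [(np.float32(0.13), np.float64(-0.005), np.float64(0.009), np.float64(0.049)), (np.float32(0.13), np.float64(0.002), np.float64(0.01), np.float64(0.049))]
262 [(np.float32(0.125), np.float64(-0.005), np.float64(0.009), np.float64(0.054)), (np.float32(0.125), np.float64(0.002), np.float64
[... 417 characters left out ...]
oat64(0.068)), (np.float32(0.111), np.float64(0.002), np.float64(0.011), np.float64(0.068))]
286 [(np.float32(0.108), np.float64(-0.005), np.float64(0.01), np.float64(0.071)), (np.float32(0.107), np.float64(0.001), np.float64(0.011), np.float64(0.072))]
292 [(np.float32(0.103), np.float64(-0.005), np.float64(0.011), np.float64(0.077)), (np.float32(0.103), np.float64(0.001), np.float64(0.012), np.float64(0.076))]
298 [(np.float32(0.101), np.float64(-0.004), np.float64(0.01), np.float64(0.078)), (np.float32(0.102), np.float64(0.001), np.float64(0.01), np.float64(0.078))]
[[ 0.991  0.131  0.039  0.558]
 [ 0.136 -0.949 -0.285 -0.2  ]
 [-0.     0.288 -0.958  0.366]
 [ 0.     0.     0.     1.   ]]
```

View pics/wf.png

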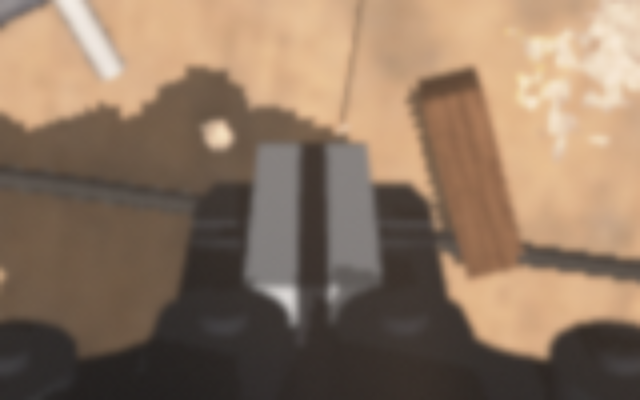

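The crop shows the two grey fingertips ending at about (310,143), i.e. row 236 in the full picture. Depth puts that end about 29 mm above the reported TCP, so the tip really ran near 99 mm, clear of the flags. I'll confirm with a gentle guarded touch on bare bench beyond the rack.

```bash
python3 - <<'E'
import numpy as np
from plant import *
x,y=.48,.19
move_l([x,y,.2],feed=.2);move_l([x,y,.012],feed=.15);hold(.2)
print(move_l([x,y,-.045],feed=.03,max_force=3));o=observe();print(o["time_s"],o["eef_pos"],o["ft_force"])
move_l([x,y,.2],feed=.2);print(observe()["time_s"])
E
```

```text
True
17.8083 [ 0.47990611  0.18996653 -0.02265715] [-2.11341373 -0.54467799  7.1915526 ]
19.075
```

The touch puts the real tip about 22.5 mm above the reported TCP, so I'll sweep with the TCP at 47 mm.

```bash
python3 - <<'E'
import numpy as np,cv2
from plant import *
psi=.1353;R=[np.pi,0,psi+np.pi/2];r=np.array([-np.sin(psi),np.cos(psi)]);st=np.array([.5602,-.2235])
P=lambda s,z:np.r_[st+s*r,z]
movep(P(-.05,.14),R);print(observe()["time_s"])
move_l(P(-.05,.047),feed=.1)
hit=move_l(P(.295,.0472),feed=.08,max_force=5)
o=observe();print(hit,o["time_s"],o["eef_pos"],o["ft_force"])
if not hit: move_l(P(.295,.16),feed=.2)
p,d=get_image("top");cv2.imwrite("pics/t3.png",cv2.resize(p[120:250,300:480,::-1],None,fx=4.4,fy=4.4,interpolation=2))
f=np.load("top.npz");from h import cloud
W=cloud(d,f["K"],f["T"]);s=W[145:205,310:470].reshape(-1,3);h=s[(s[:,2]>.05)&(s[:,2]<.1)&(abs(s[:,0]-.545)<.05)];h=h[np.argsort(h[:,1])]
for a in np.split(h,np.where(np.diff(h[:,1])>.015)[0]+1): print(len(a),a.min(0).round(3),a.max(0).round(3))
print(observe()["time_s"])
E
```

```text
20.8083
False 26.3583 [0.52043776 0.06869573 0.04721079] [ 0.29649265 -0.41456817 -0.3334638 ]
98 [ 0.536 -0.189  0.05 ] [ 0.572 -0.173  0.062]
97 [ 0.53  -0.135  0.05 ] [ 0.566 -0.12   0.061]
101 [ 0.523 -0.08   0.05 ] [ 0.558 -0.066  0.064]
103 [ 0.517 -0.028  0.05 ] [ 0.55  -0.012  0.063]
27.125
```

View pics/t3.png

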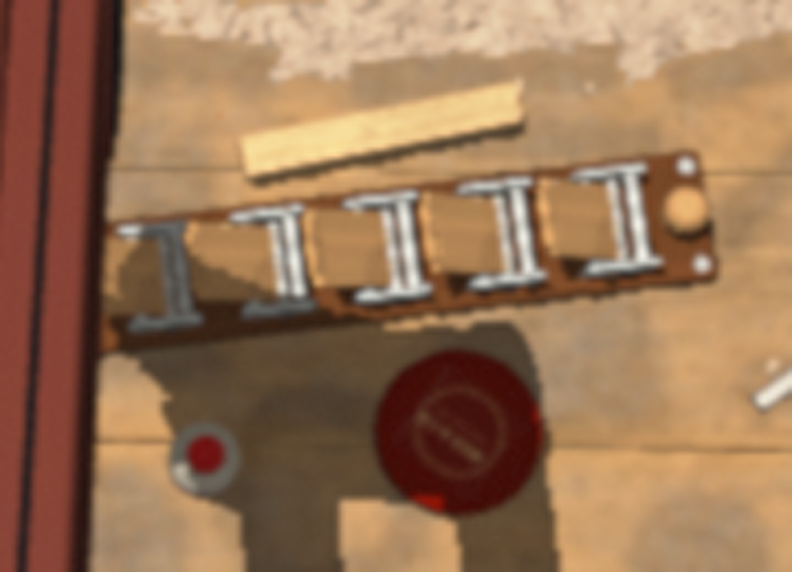

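All five flags lie on their rests. Flag 5, at (140,270), is also down, with its end partly hidden by the arm. The rack and bystanders are unmoved, so I'm handing in.

```bash
python3 -c "
from plant import *
print(job_done(),observe()['time_s'])"
```

```text
the job is handed in; nothing more can be done
the job is handed in; nothing more can be done
```

All five flags were swept down from the knob end and lie on their rests, rack and bystanders unmoved, job handed in at about 27 s; a first pass missed them because the real fingertip sits about 22 mm above the reported TCP, which I measured with one light touch on bare bench.

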